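Re-zero the inclined slide whose clamp has an unknown thread

ROBOT

A 6-joint arm with a two-finger parallel gripper is mounted at the origin on a cart in front of the work surface, level with it; the furniture and walls round the work are solid. World frame = base frame: x ahead of the robot, y to its left, z up, the work surface at z = 0. Lengths are in m, angles in rad, forces in N, time in s.
With the tool pointing down it reaches from about 0.225 to 0.875 m from the base axis. Payload 3.4 kg.
Tool frame: the origin (TCP) lies at the very end of the fingers, on their centre line; the grasp point (between the pads) lies 19 mm behind it (manip.grasp_offset is the distance from the TCP to the grasp point, in m); x points along the fingers, y is the direction in which the jaws open and shut, and the axes are right-handed (so a half turn about x gives the same grasp; the last joint's range is limited). The gripper opens to 85 mm and grips with 20 to 120 N. Pads are 22 mm wide; open, the fingers measure 114 mm over their backs; the gripper's body (76 mm by 85 mm) begins 54 mm behind the grasp point. The pads swing forward as they close: fully open they stand 13 mm farther back than shut.
Start: joints at [1.075, 0.276, 1.505, -0, 1.361, -0.121], TCP at [0.211, 0.535, 0.231] pointing down, gripper open.
Joint ranges: [-2.89, 2.89], [-0.75, 2.08], [0.22, 2.7], [-1.18, 4.32], [0.11, 2.71], [-2.7, 2.7]. Speed limits (rad/s): [2.57, 2.57, 3.14, 3.14, 3.14, 3.14].

INTERFACE

Orientations are given as a unit quaternion [w, x, y, z].
In Python, from rig import manip gives the robot as it stands.
- The arm moves only by the tool step_arm, never from a script. Its argument "increments" is a list of rows, each an object with "grip": the opening, from 0 (shut) to 1 (fully open); "delta_pos": the shift along the world's x, y, z in m, a list of three; "twist": the turn about the world's z in degrees. A call has 1 to 10 rows; each row shifts and turns the commanded pose from where the row before left it; what a row does not reach is not made up. A row lasts 1/12 s, in which the tool goes at most 41.7 mm and 7.16 degrees, less where a joint would pass 70% of its speed; a pose out of reach is approached as far as the arm can. A call with a gripper value outside its range is refused whole. The fingers move at their own pace and stop on an object; "force" is the grip in N (left out, the last holds). Time passes only in rows, so rows that do not move let the fingers close. It gives the time, the measured TCP pose, the force and the opening at its end, in the units of the state.
- manip.get_state(): the state, without advancing time (a new reading comes with each control period).
- manip.get_image(name): name is "scene" or "top" or "wrist"; returns a dict with "img" (420x560x3 uint8, red, green, blue), "fx", "fy", "cx", "cy" (pixels), "rvec" (rotation vector, rad) and "tvec" (3), from world to camera coordinates, as OpenCV has them; the wrist camera has in their place "mount" (4x4, takes a point from camera to tool coordinates, whose origin is the TCP and whose axes are the tool frame's). Camera axes: x right, y down, z forward; pixel columns grow to the right and rows downward; lengths in m; the calibration is good to about 2 mm. The wrist camera is an equidistant fisheye: a pixel r from the principal point sees the ray r / f radians off the axis. A picture is of the moment at which its call begins: read the wrist's pose just before it. There is no depth.
- manip.sign_off(): hands the job in, once; it reports no verdict.
The state is a dict: "clock": time; "qpos": joint angles; "qd": joint speeds; "effort": joint torques, N m; "position": TCP position; "ee_rot": TCP orientation; "contact_force": force on the tool from outside, world axes, zero at the start; "moment": the same for the moment, N m; "width": finger opening in m.
Only numpy, scipy, OpenCV 4.12 (cv2) and the standard library are available. Lean on these libraries where they do the work, as an engineer would, in place of code of your own. Each camera call takes 0.05 s, during which the arm holds its last target. There are 200 camera calls.

TASK

The T-handle clamp on the sloping measuring slide is tight, and nobody knows whether its screw has a right- or a left-hand thread: try turning it to feel which way it gives, and unscrew it fully that way. Then slide the carriage all the way left (as the robot sees it) against its end stop, and screw the clamp tight again there. Leave the two bottles and the carton beside the slide where they stand.

Things in the scene. Friction and masses are not known exactly. Their poses are not given: they have to be found in the camera images.
- slide_base: fixed inclined slide: steel foot 100 x 300 mm with an aluminium rail 60 mm wide and an end stop at each end. Origin: centre of the foot's underside, on the worktop; x away from the robot, y along the rail to its left end (robot's view), z up. The middle of the rail's face is 75 mm above the origin; the face slopes 25 degrees, its normal leaning towards the robot (-0.423, 0, 0.906 in this frame)
- carriage (a joint): place of the aluminium carriage (76 mm up the slope x 80 mm along the rail, top 25 mm over the rail's face) along the rail, in m: 0 = against the left end stop, growing to the right, at most 0.16; starts between 0.06 and 0.155. Unclamped it slides with about 3 N; clamped it holds against 25 N
- carriage_top (a point): middle of the carriage's upper face, 25 mm over the rail's face; x up the slope, y along the rail to the left, z out along the normal of the slope, which is also the axis of the clamp screw
- clamp (a joint): turn of the black T-handle about the screw's axis, rad: 0 = tight (as at the start), positive = anticlockwise seen from over the handle. Its hidden thread lets it turn one way only, to +1.35 or to -1.35 (fully unscrewed stop); the other way it stops dead within 0.06. Breaking it loose takes about 0.5 N m, turning on under 0.1 N m. The carriage is free beyond about 0.4
- clamp_grip (a point): centre of the T-handle's bar, to be gripped: 80 mm long (x of this point, up the slope when tight), 16 mm thick (y, along the rail to the left when tight), 26 mm high (z, out along the screw's axis). Clear below it for 22 mm (34 mm boss), 34 mm to the carriage. It does not rise noticeably as it is unscrewed
- amber_mid_height (a point): loose brown bottle, 63 mm across and 126 mm tall, behind the slide, to be left alone; point on its axis 63 mm over its foot, z up
- white_mid_height (a point): loose white bottle, 55 mm across and 111 mm tall, behind the slide, to be left alone; point on its axis 55 mm over its foot, z up
- carton_mid_height (a point): loose closed carton 60 x 90 x 45 mm in front of the slide, to be left alone; its centre, z up

How it is judged:
On the way, in this order (a step that is already met when the one before it is completed fails the run):
1. the clamp is unscrewed by more than 0.6 rad in the direction that its thread allows ((value of joint clamp above 0.6 rad or value of joint clamp below -0.6 rad)), for 0.1 s.
2. the carriage stands within 4 mm of the left end stop (value of joint carriage below 0.004 m), for 0.2 s.
At the end, for the whole second after the job is handed in: The carriage stands within 4 mm of the left end stop and the clamp is tight again: its handle within 0.2 rad of where it was tight at the start, and at rest (value of joint carriage below 0.004 m and value of joint clamp between -0.2 and 0.2 rad and velocity of joint clamp between -0.05 and 0.05 rad/s); the robot touches nothing.
It fails at once if a bottle or the carton is shifted by more than 40 mm or tipped over (distance of any of amber_mid_height, white_mid_height, carton_mid_height from where it was at the start of the episode above 0.04 m or angle between any of amber_mid_height, white_mid_height, carton_mid_height's own z axis and vertical above 0.5 rad).
It also fails if it takes over 45 s, if anything falls off the work surface, if the arm or the gripper's body presses on something with over 40 N, if the wrist force passes 120 N, or if a joint passes its speed limit or range.

## Working session

There is one attempt and no reset: what is moved stays moved. The work goes in short steps, Python scripts to look and compute and a tool call to move; the robot and the scene stay as the last step left them, time stands still between calls to the robot, and variables do not carry over. Pictures are saved under pics/ and viewed, about 8 in all and at most 12, crops included, and the job is handed in when it is done.

Besides the shell and the picture viewer there is one more tool, called in YAML: its name, and indented under it one key for each argument. step_arm: Moves the arm, as the interface text tells. Its arguments: {"type":"object","properties":{"increments":{"type":"array"},"force":{"type":"number"}},"required":["increments"]}

```bash
mkdir -p pics; ls
python3 - <<'E'
from rig import manip
import cv2,numpy as np
s=manip.get_state();print(s)
for n in("scene","top"):
    d=manip.get_image(n);cv2.imwrite(f"pics/{n}0.png",d["img"][:,:,::-1]);np.savez(f"pics/{n}0.npz",**d)
    print({k:np.array(v).tolist() for k,v in d.items() if k!="img"})
E
```

```text
pics
{'clock': 0.0, 'qpos': array([ 1.07498779e+00,  2.76588179e-01,  1.50614272e+00,  4.37316962e-05,
        1.36068903e+00, -1.20991913e-01]), 'qd': array([-0.00064353,  0.00020624,  0.00103255,  0.00055456,  0.00087948,
        0.00114866]), 'effort': array([ 7.04158228e-04, -4.16771042e+01, -2.45807219e+01, -1.38625492e-04,
        1.10620927e-02, -6.43234330e-06]), 'position': array([0.21024144, 0.5346178 , 0.23043977]), 'ee_rot': array([ 0.69451423,  0.13113549,  0.69493523, -0.13235744]), 'contact_force': array([-0.90095229, -0.27834229,  0.39372871]), 'moment': array([ 0.0263248 ,  0.01614551, -0.00172079]), 'width': 0.08542450877848289}
{'fx': 426.34072668557906, 'fy': 426.34072668557906, 'cx': 286.55821294619693, 'cy': 206.04951349082933, 'rvec': [1.9074971875605178, -0.7586777952005429, 0.47062365511722454], 'tvec': [-0.20167248880585725, 0.37192206929891325, 0.3441302007441849]}
{'fx': 486.2129406139491, 'fy': 486.2129406139491, 'cx': 285.0773561921643, 'cy': 206.2990524878515, 'rvec': [2.1661313134400544, -2.1369042300045895, 0.09111127164140408], 'tvec': [0.3220502955808391, 0.5619801227611358, 0.9688150560339223]}
```

View pics/scene0.png

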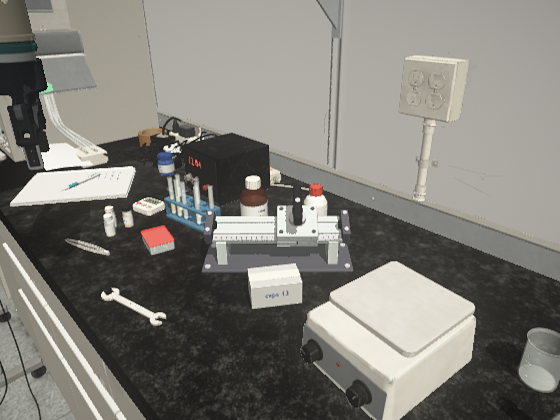

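View pics/top0.png

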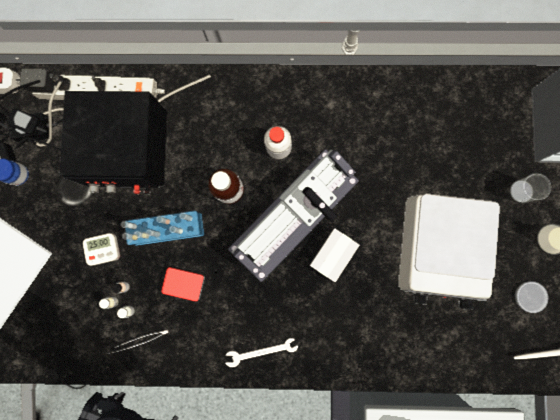

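The scene view shows the slide around (280,235) with the carriage at (297,225). In the top view the foot runs from (245,262) to (345,165), the handle is near (315,197) and the carton at (334,254). The bottles are at (227,185) and (278,142).

```bash
cat > h.py <<'E'
import numpy as np,cv2
def load(f): return dict(np.load(f))
def ray(d,u,v):
    R=cv2.Rodrigues(d["rvec"])[0];c=-R.T@d["tvec"]
    r=R.T@np.array([(u-d["cx"])/d["fx"],(v-d["cy"])/d["fy"],1]);return c,r/np.linalg.norm(r)
def onz(d,u,v,z):
    c,r=ray(d,u,v);return c+r*(z-c[2])/r[2]
def proj(d,P):
    K=np.array([[d["fx"],0,d["cx"]],[0,d["fy"],d["cy"]],[0,0,1.]])
    return cv2.projectPoints(np.array(P,float).reshape(-1,3),np.array(d["rvec"]),np.array(d["tvec"]),K,None)[0][:,0]
def tri(d1,p1,d2,p2):
    c1,r1=ray(d1,*p1);c2,r2=ray(d2,*p2)
    s=np.linalg.lstsq(np.c_[r1,-r2],c2-c1,rcond=None)[0]
    a,b=c1+s[0]*r1,c2+s[1]*r2;return (a+b)/2,np.linalg.norm(a-b)
E
python3 - <<'E'
from h import *
for n,(x,y,w,h) in dict(top=(220,140,150,150),scene=(195,165,170,115)).items():
    d=load(f"pics/{n}0.npz");k=4 if n=="top" else 4.6
    im=cv2.resize(d["img"][y:y+h,x:x+w,::-1],None,fx=k,fy=k,interpolation=cv2.INTER_CUBIC)
    if n=="scene": im=cv2.convertScaleAbs(im,alpha=1)
    cv2.imwrite(f"pics/{n}0c.png",im)
d=load("pics/top0.npz");print(ray(d,285,206))
for p in [(335,150),(357,180),(262,280),(231,250)]: print(onz(d,*p,0.01))
E
```

```text
(array([0.44627987, 0.30222151, 1.03326526]), array([ 0.11140387,  0.02748132, -0.99339517]))
[0.68293719 0.22529364 0.01      ]
[0.61842913 0.17846118 0.01      ]
[0.40516142 0.37617484 0.01      ]
[0.46653683 0.44273838 0.01      ]
```

View pics/top0c.png

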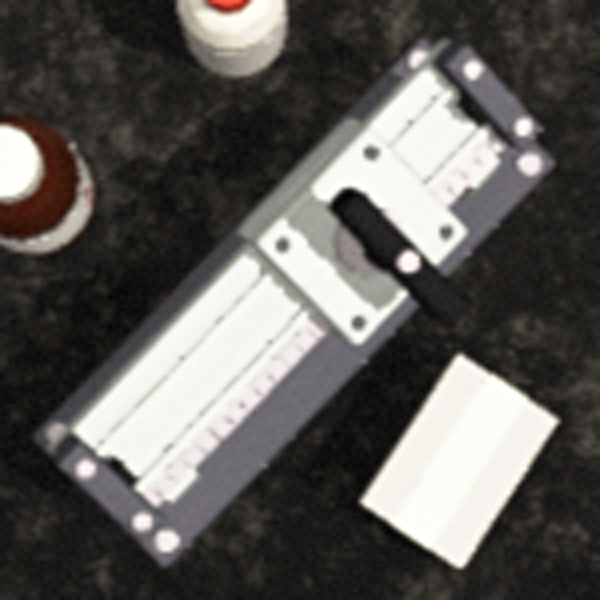

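View pics/scene0c.png

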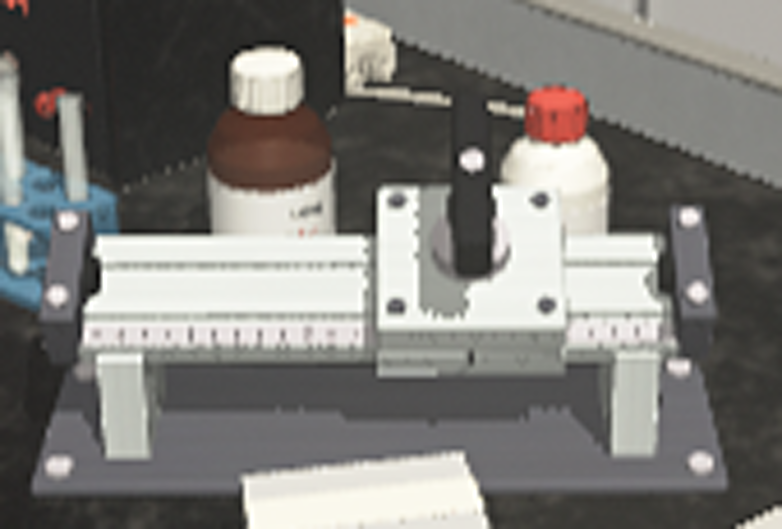

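The top crop shows four carriage screws at (282,245), (371,152), (358,323) and (446,232), the handle dot at (408,261) and foot corners at (165,565), (553,160) and (37,437). In the scene crop the screws are at (397,200), (540,200), (396,305) and (547,305), and the dot is at (471,160).

Run:
```python
from h import *
np.set_printoptions(precision=4,suppress=True)
t=load("pics/top0.npz");s=load("pics/scene0.npz")
T=lambda u,v:((u+.5)/4-.5+220,(v+.5)/4-.5+140)
S=lambda u,v:((u+.5)/4.6-.5+195,(v+.5)/4.6-.5+165)
P={}
for n,a,b in [("BL",(282,245),(397,200)),("BR",(371,152),(540,200)),("FL",(358,323),(396,305)),("FR",(446,232),(547,305)),("dot",(408,261),(471,160)),
  ("footFL",(165,541),(58,464)),("footFR",(528,163),(701,461))]:
    p,e=tri(t,T(*a),s,S(*b));P[n]=p;print(n,p,e)
c=sum(P[k] for k in("BL","BR","FL","FR"))/4
y=(P["BL"]+P["FL"]-P["BR"]-P["FR"]);x=P["BL"]+P["BR"]-P["FL"]-P["FR"]
print("c",c,"ydir deg",np.degrees(np.arctan2(y[1],y[0])),y/2,"x",x/2,"foot",np.degrees(np.arctan2(*(P["footFL"]-P["footFR"])[1::-1])))
for z in(0,.01): 
  q=[onz(t,*T(*a),z) for a in((165,565),(553,160),(37,437))];print(z,q,np.degrees(np.arctan2(*(q[0]-q[1])[1::-1])),np.linalg.norm(q[0]-q[1]))
for a in((460,355),(558,418),(462,568),(362,500)): print("carton",onz(t,*T(*a),.045))
```

```text
BL [0.5601 0.3178 0.1107] 0.000915602445047451
BR [0.6056 0.2757 0.1102] 0.0008615194613724576
FL [0.5251 0.2806 0.0871] 0.0008933942330204447
FR [0.5705 0.2378 0.0869] 0.001383818980403707
dot [0.548  0.2598 0.1531] 0.00041553836261111845
footFL [0.4162 0.3783 0.0115] 0.001031899319674164
footFR [0.6179 0.1894 0.0114] 0.0017173351036761635
c [0.5653 0.278  0.0987] ydir deg 136.97020855624967 [-0.0455  0.0425  0.0004] x [0.035  0.0375 0.0234] foot 136.8652073263231
0 [array([0.4029, 0.3792, 0.    ]), array([0.6209, 0.1754, 0.    ]), array([0.469 , 0.4487, 0.    ])] 136.92704774790124 0.29849578671547167
0.01 [array([0.4033, 0.3785, 0.01  ]), array([0.6193, 0.1766, 0.01  ]), array([0.4688, 0.4473, 0.01  ])] 136.92704774790124 0.2956069275069889
carton [0.5126 0.2281 0.045 ]
carton [0.4814 0.1786 0.045 ]
carton [0.4057 0.2267 0.045 ]
carton [0.4388 0.2771 0.045 ]
```

step_arm:
  increments:
    - {"grip": 1, "delta_pos": [0.0213, -0.0169, 0], "twist": -7}
    - {"grip": 1, "delta_pos": [0.0213, -0.0169, 0], "twist": -7}
    - {"grip": 1, "delta_pos": [0.0213, -0.0169, 0], "twist": -7}
    - {"grip": 1, "delta_pos": [0.0213, -0.0169, 0], "twist": -7}
    - {"grip": 1, "delta_pos": [0.0213, -0.0169, 0], "twist": -7}
    - {"grip": 1, "delta_pos": [0.0213, -0.0169, 0], "twist": -7}
    - {"grip": 1, "delta_pos": [0.0213, -0.0169, 0], "twist": -7}
    - {"grip": 1, "delta_pos": [0.0213, -0.0169, 0], "twist": -7}

```text
clock: 0.77
position: [0.3815, 0.3988, 0.2309]
ee_rot: [0.55, 0.444, 0.55, -0.444]
contact_force: [0.5, 0.6, 0.1]
width: 0.0855
```

step_arm:
  increments:
    - {"grip": 1, "delta_pos": [0.0213, -0.0169, 0], "twist": -7}
    - {"grip": 1, "delta_pos": [0.0213, -0.0169, 0], "twist": -7}
    - {"grip": 1, "delta_pos": [0.0213, -0.0169, 0], "twist": -7}
    - {"grip": 1, "delta_pos": [0.0213, -0.0169, 0], "twist": -7}
    - {"grip": 1, "delta_pos": [0.0213, -0.0169, 0], "twist": -7}
    - {"grip": 1, "delta_pos": [0.0213, -0.0169, 0], "twist": -7}
    - {"grip": 1, "delta_pos": [0.0213, -0.0169, 0], "twist": -7}
    - {"grip": 1, "delta_pos": [0.0213, -0.0169, 0], "twist": -6.6}
    - {"grip": 0.5, "delta_pos": [0, 0, 0], "twist": 0}

```text
clock: 1.52
position: [0.5553, 0.2613, 0.2304]
ee_rot: [0.28, 0.65, 0.278, -0.649]
contact_force: [-0.1, -0.0, -0.5]
width: 0.0753
```

Run:
```python
from rig import manip
import cv2,numpy as np
s=manip.get_state();w,x,y,z=s["ee_rot"]
print(s["position"],s["width"],s["qpos"],"yaw",np.degrees(np.arctan2(1-2*(x*x+z*z),2*(x*y-w*z))),s["contact_force"],s["moment"])
d=manip.get_image("wrist");cv2.imwrite("pics/w1.png",d["img"][:,:,::-1]);print(d["mount"])
```

```text
[0.55527299 0.26129511 0.23038575] 0.07533535366495922 [ 0.32840298  0.33430673  1.42130508 -0.00324396  1.38479802  1.08795632] yaw -43.48489527088975 [-0.14254103 -0.01091843 -0.5090433 ] [-0.00445501 -0.02958356  0.01134327]
[[ 9.35972539e-04 -2.94545455e-01  9.55637012e-01 -1.43228545e-01]
 [ 9.99998891e-01  1.38277994e-03 -5.53222562e-04  1.25280240e-03]
 [-1.15848650e-03  9.55636470e-01  2.94546423e-01 -7.41060392e-02]
 [ 0.00000000e+00  0.00000000e+00  0.00000000e+00  1.00000000e+00]]
```

View pics/w1.png

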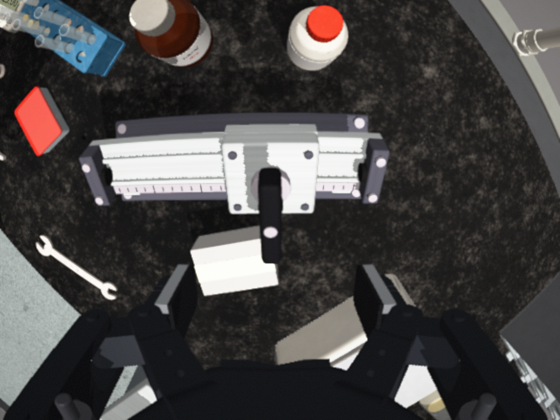

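The wrist view shows the bar at x≈270 px, vertical in the image and centred between the fingers (175 to 370 px), so it is aligned with the jaws.

step_arm:
  increments:
    - {"grip": 0.5, "delta_pos": [0, 0, -0.03], "twist": 0}
    - {"grip": 0.5, "delta_pos": [0, 0, -0.03], "twist": 0}
    - {"grip": 0.5, "delta_pos": [0, 0, 0], "twist": 0}

```text
clock: 1.82
position: [0.5464, 0.2638, 0.1655]
ee_rot: [-0.281, -0.644, -0.283, 0.653]
contact_force: [-0.3, 0.1, -1.2]
width: 0.0425
```

step_arm:
  increments:
    - {"grip": 0.5, "delta_pos": [0.001, 0, -0.02], "twist": 0}
    - {"grip": 0.5, "delta_pos": [0, 0, -0.02], "twist": 0}
    - {"grip": 0.5, "delta_pos": [0, 0, 0], "twist": 0}
    - {"grip": 0.5, "delta_pos": [0, 0, 0], "twist": 0}

```text
clock: 2.15
position: [0.5514, 0.2652, 0.1315]
ee_rot: [-0.282, -0.648, -0.282, 0.649]
contact_force: [-0.0, -0.2, 0.3]
width: 0.0429
```

step_arm:
  increments:
    - {"grip": 0.5, "delta_pos": [0, -0.001, -0.006], "twist": 0}
    - {"grip": 0, "delta_pos": [0, 0, 0], "twist": 0}
    - {"grip": 0, "delta_pos": [0, 0, 0], "twist": 0}
    - {"grip": 0, "delta_pos": [0, 0, 0], "twist": 0}
    - {"grip": 0, "delta_pos": [0, 0, 0], "twist": 0}
    - {"grip": 0, "delta_pos": [0, 0, 0], "twist": 0}
  force: 60

```text
clock: 2.65
position: [0.5529, 0.2638, 0.1267]
ee_rot: [0.282, 0.649, 0.281, -0.648]
contact_force: [-0.3, -1.5, 6.9]
width: 0.0156
```

```bash
cat > st.py <<'E'
from rig import manip
import numpy as np
np.set_printoptions(precision=4,suppress=True)
s=manip.get_state();w,x,y,z=s["ee_rot"]
print(round(s["clock"],2),s["position"],"w",round(s["width"],4),"yaw",round(np.degrees(np.arctan2(1-2*(x*x+z*z),2*(x*y-w*z))),2),"F",s["contact_force"],"M",s["moment"],"q6",s["qpos"][5])
n=np.array([-.289,-.309,.906]);print("M.n",s["moment"]@n)
E
python3 st.py
```

```text
2.65 [0.5529 0.2638 0.1267] w 0.0156 yaw -43.07 F [-0.2504 -1.5228  6.8951] M [-0.148   0.1082 -0.0016] q6 1.0836472266963544
M.n 0.007890937866696038
```

step_arm:
  increments:
    - {"grip": 0, "delta_pos": [0, 0, 0], "twist": 2}
    - {"grip": 0, "delta_pos": [0, 0, 0], "twist": 2}
    - {"grip": 0, "delta_pos": [0, 0, 0], "twist": 2}
    - {"grip": 0, "delta_pos": [0, 0, 0], "twist": 0}
    - {"grip": 0, "delta_pos": [0, 0, 0], "twist": 0}

```text
clock: 3.07
position: [0.5533, 0.2636, 0.1265]
ee_rot: [0.315, 0.634, 0.314, -0.632]
contact_force: [-1.0, -0.5, 5.9]
width: 0.0156
```

```bash
python3 st.py
```

```text
3.07 [0.5533 0.2636 0.1265] w 0.0156 yaw -37.15 F [-0.9833 -0.5064  5.9159] M [-0.9107 -0.5677 -0.517 ] q6 0.9807419602005111
M.n -0.02977302135271942
```

Anticlockwise the handle turns freely: after 0.105 rad the moment along the screw axis is about 0.03 N m, and the rest is reaction from the tilted axis. It is therefore a right-hand thread with unscrewing positive. I'll open slightly, straddle the upper end of the bar, and sweep it round.

```bash
cat > arc.py <<'E'
import sys;from h import *
np.set_printoptions(precision=4,suppress=True)
C=np.array([.5517,.2635,.1413]);a=np.radians(46.92);b=np.radians(25)
xs=np.array([np.cos(a)*np.cos(b),np.sin(a)*np.cos(b),np.sin(b)]);ys=np.array([-np.sin(a),np.cos(a),0])
def F(th,r,lead,C=C):
    u=np.cos(th)*xs+np.sin(th)*ys;t=-np.sin(th)*xs+np.cos(th)*ys
    p=C+r*u+lead*t; return p,np.degrees(np.arctan2(-u[0],u[1]))  # bar-perp yaw in plan
def path(ths,r,lead,p0,y0,z,C=C):
    for th in ths:
        p,y=F(th,r,lead,C);p[2]=z;d=(y-180-y0+180)%360-180
        print(round(th,2),"p",p,"yaw",round((y0+d),1),"d",p-p0,round(d,1));p0,y0=p,y0+d
E
python3 - <<'E'
from arc import *
p0=np.array([.5533,.2636,.1265])
path([.105],.027,0,p0,-37.15,.129)
p,_=F(.105,.027,0);p[2]=.129
path(np.arange(.15,1.3,.1),.027,.010,p,-37.15,.129)
E
```

```text
0.1 p [0.5663 0.2832 0.129 ] yaw -216.4 d [0.013  0.0196 0.0025] -179.3
0.15 p [0.5571 0.2897 0.129 ] yaw -213.6 d [-0.0091  0.0065  0.    ] -176.5
0.25 p [0.5544 0.2904 0.129 ] yaw -207.3 d [-0.0027  0.0007  0.    ] 6.3
0.35 p [0.5517 0.2908 0.129 ] yaw -201.1 d [-0.0028  0.0004  0.    ] 6.2
0.45 p [0.5489 0.2909 0.129 ] yaw -195.0 d [-0.0028  0.0001  0.    ] 6.1
0.55 p [0.5462 0.2907 0.129 ] yaw -189.0 d [-0.0027 -0.0001  0.    ] 6.0
0.65 p [0.5435 0.2903 0.129 ] yaw -183.1 d [-0.0027 -0.0004  0.    ] 5.9
0.75 p [0.5409 0.2896 0.129 ] yaw -177.3 d [-0.0026 -0.0007  0.    ] 5.8
0.85 p [0.5384 0.2887 0.129 ] yaw -171.6 d [-0.0025 -0.0009  0.    ] 5.7
0.95 p [0.5361 0.2875 0.129 ] yaw -166.0 d [-0.0023 -0.0012  0.    ] 5.6
1.05 p [0.5339 0.286  0.129 ] yaw -160.5 d [-0.0022 -0.0014  0.    ] 5.5
1.15 p [0.5319 0.2844 0.129 ] yaw -155.2 d [-0.002  -0.0017  0.    ] 5.4
1.25 p [0.5301 0.2825 0.129 ] yaw -149.8 d [-0.0018 -0.0019  0.    ] 5.3
```

step_arm:
  increments:
    - {"grip": 0.42, "delta_pos": [0, 0, 0], "twist": 0}
    - {"grip": 0.42, "delta_pos": [0, 0, 0], "twist": 0}
    - {"grip": 0.42, "delta_pos": [0, 0, 0], "twist": 0}

```text
clock: 3.32
position: [0.552, 0.2638, 0.1249]
ee_rot: [-0.315, -0.633, -0.315, 0.633]
contact_force: [0.3, 0.0, -0.5]
width: 0.0355
```

step_arm:
  increments:
    - {"grip": 0.42, "delta_pos": [0.0143, 0.0194, 0.004], "twist": 1}
    - {"grip": 0.42, "delta_pos": [0, 0, 0], "twist": 0}
    - {"grip": 0.42, "delta_pos": [-0.0045, 0.0032, 0], "twist": 1}
    - {"grip": 0.42, "delta_pos": [-0.0046, 0.0033, 0], "twist": 2}
    - {"grip": 0.42, "delta_pos": [-0.0027, 0.0007, 0], "twist": 6.3}
    - {"grip": 0.42, "delta_pos": [-0.0028, 0.0004, 0], "twist": 6.2}
    - {"grip": 0.42, "delta_pos": [-0.0028, 0.0001, 0], "twist": 6.1}
    - {"grip": 0.42, "delta_pos": [0, 0, 0], "twist": 0}

```text
clock: 3.98
position: [0.5491, 0.2907, 0.129]
ee_rot: [0.434, 0.559, 0.433, -0.558]
contact_force: [2.5, 0.2, -2.2]
width: 0.0362
```

```bash
python3 st.py
python3 - <<'E'
from rig import manip
import cv2
cv2.imwrite("pics/w2.png",manip.get_image("wrist")["img"][:,:,::-1])
E
```

```text
3.98 [0.5491 0.2907 0.129 ] w 0.0362 yaw -14.34 F [ 2.5384  0.2151 -2.1537] M [ 0.066  -0.3261  0.0173] q6 0.6256818945379405
M.n 0.09734405977742401
```

View pics/w2.png

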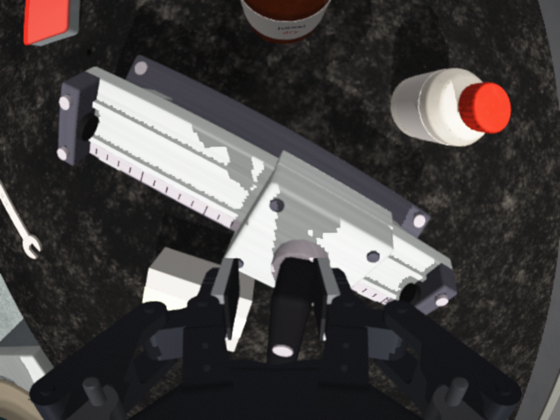

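The bar at (290,300) sits between the fingers and has turned with them, with about 2.5 N of contact. I'll continue the sweep.

step_arm:
  increments:
    - {"grip": 0.42, "delta_pos": [-0.0027, -0.0001, 0], "twist": 6.0}
    - {"grip": 0.42, "delta_pos": [-0.0027, -0.0004, 0], "twist": 5.9}
    - {"grip": 0.42, "delta_pos": [-0.0026, -0.0007, 0], "twist": 5.8}
    - {"grip": 0.42, "delta_pos": [-0.0025, -0.0009, 0], "twist": 5.7}
    - {"grip": 0.42, "delta_pos": [-0.0023, -0.0012, 0], "twist": 5.6}
    - {"grip": 0.42, "delta_pos": [-0.0022, -0.0014, 0], "twist": 5.5}
    - {"grip": 0.42, "delta_pos": [0, 0, 0], "twist": 0}

```text
clock: 4.62
position: [0.5347, 0.2866, 0.1291]
ee_rot: [0.579, 0.406, 0.579, -0.405]
contact_force: [2.9, 2.1, -3.1]
width: 0.0357
```

step_arm:
  increments:
    - {"grip": 0.42, "delta_pos": [-0.002, -0.0017, 0], "twist": 5.4}
    - {"grip": 0.42, "delta_pos": [-0.0018, -0.0019, 0], "twist": 5.3}
    - {"grip": 0.42, "delta_pos": [0, 0, 0], "twist": 0}

```text
clock: 4.87
position: [0.5311, 0.2834, 0.1291]
ee_rot: [0.615, 0.351, 0.614, -0.349]
contact_force: [3.6, 4.0, -2.6]
width: 0.036
```

```bash
python3 st.py
python3 - <<'E'
from rig import manip
import cv2
cv2.imwrite("pics/w3.png",manip.get_image("wrist")["img"][:,:,::-1])
d=manip.get_image("top");cv2.imwrite("pics/t3.png",cv2.resize(d["img"][130:300,200:390,::-1],None,fx=3,fy=3))
E
```

```text
4.87 [0.5311 0.2834 0.1291] w 0.036 yaw 30.68 F [ 3.6408  4.0104 -2.5849] M [ 0.505  -0.6045  0.0447] q6 -0.1623710402552807
M.n 0.08134643307021741
```

View pics/w3.png

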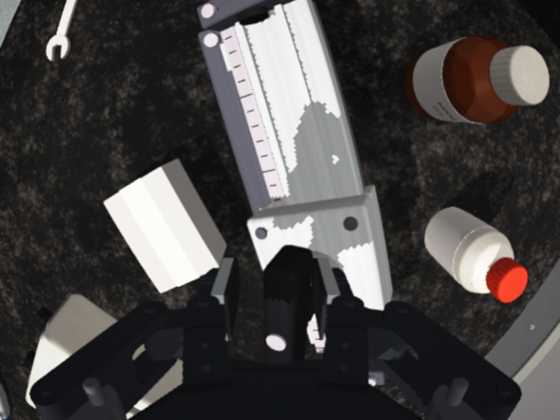

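The bar now lies roughly along the rail at (290,300), so it is unscrewed by about 1.25 rad. Next I lift, shut the fingers, and go down beside the carriage's right face, upslope of the handle.

step_arm:
  increments:
    - {"grip": 0.42, "delta_pos": [0, 0, 0.03], "twist": 0}
    - {"grip": 0.42, "delta_pos": [0, 0, 0.03], "twist": 0}
    - {"grip": 0.42, "delta_pos": [0, 0, 0.026], "twist": 0}
    - {"grip": 0, "delta_pos": [0.031, -0.0101, 0], "twist": 5.3}
    - {"grip": 0, "delta_pos": [0.031, -0.0101, 0], "twist": 5.3}
    - {"grip": 0, "delta_pos": [0.031, -0.0101, 0], "twist": 5.3}
    - {"grip": 0, "delta_pos": [0, 0, 0], "twist": 0}
    - {"grip": 0, "delta_pos": [0, 0, 0], "twist": 0}

```text
clock: 5.63
position: [0.6229, 0.251, 0.2137]
ee_rot: [0.655, 0.262, 0.658, -0.264]
contact_force: [-0.9, 0.3, -0.2]
width: -0.0001
```

```bash
python3 st.py
python3 - <<'E'
from rig import manip
import cv2,numpy as np
cv2.imwrite("pics/w4.png",manip.get_image("wrist")["img"][:,:,::-1])
E
```

```text
5.63 [0.6229 0.251  0.2137] w -0.0001 yaw 46.37 F [-0.851   0.2798 -0.2227] M [ 0.0311 -0.0087 -0.0062] q6 -0.5298277931986959
M.n -0.011933913260812114
```

View pics/w4.png

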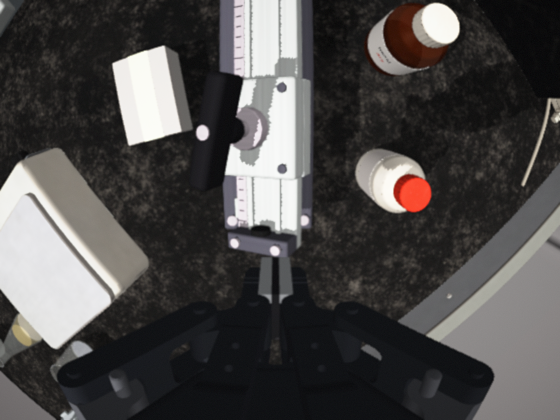

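The wrist view shows the carriage's lower edge (its right face) at about y=175 px, with the right end stop at (262,240). I'll project the planned touch-down point into this view before descending.

Run:
```python
from rig import manip
from arc import *
from scipy.spatial.transform import Rotation as Ro
s=manip.get_state();d=manip.get_image("wrist")
w,x,y,z=s["ee_rot"];R=Ro.from_quat([x,y,z,w]).as_matrix();M=d["mount"]
print([k for k in d if k!="img"])
def pr(P):
    q=M[:3,:3].T@(R.T@(np.array(P)-s["position"])-M[:3,3]);t=np.arctan2(np.hypot(q[0],q[1]),q[2]);f=d["fx"]*t/np.hypot(q[0],q[1]);return d["cx"]+f*q[0],d["cy"]+f*q[1]
c=np.array([.5653,.278,.0987])
p=s["position"]
print("down",pr([p[0],p[1],.1]),pr([p[0],p[1],.08]))
for sx in(-38,0,22,38): print("face",sx,pr(c+xs*sx/1000-ys*.04))
for a,b in((-1,-1),(-1,1),(1,-1),(1,1)): print("screw",a,b,pr(c+xs*a*.028+ys*b*.031))
```

```text
['fx', 'fy', 'cx', 'cy', 'mount']
down (np.float64(276.676427228522), np.float64(207.2296401639473)) (np.float64(276.63882553464447), np.float64(201.0186580967369))
face -38 (np.float64(214.4406881427085), np.float64(180.6612786110049))
face 0 (np.float64(252.39793641758433), np.float64(183.88184679376553))
face 22 (np.float64(276.90837633656264), np.float64(186.0933523447799))
face 38 (np.float64(295.86308986313674), np.float64(187.874365318304))
screw -1 -1 (np.float64(223.45828252481334), np.float64(171.09021352347844))
screw -1 1 (np.float64(221.3502786760967), np.float64(97.9233463004313))
screw 1 -1 (np.float64(283.89685443843143), np.float64(175.36803611436102))
screw 1 1 (np.float64(283.6044601644903), np.float64(94.52719499442769))
```

step_arm:
  increments:
    - {"grip": 0, "delta_pos": [0, 0, -0.035], "twist": 0}
    - {"grip": 0, "delta_pos": [0, 0, -0.035], "twist": 0}
    - {"grip": 0, "delta_pos": [0, 0, -0.03], "twist": 0}
    - {"grip": 0, "delta_pos": [0, 0, -0.018], "twist": 0}
    - {"grip": 0, "delta_pos": [0, 0, 0], "twist": 0}

```text
clock: 6.15
position: [0.6186, 0.2518, 0.0931]
ee_rot: [0.654, 0.259, 0.66, -0.264]
contact_force: [-1.8, 0.3, -0.0]
width: 0.0003
```

step_arm:
  increments:
    - {"grip": 0, "delta_pos": [-0.0037, 0.0034, 0], "twist": 0}
    - {"grip": 0, "delta_pos": [-0.0037, 0.0034, 0], "twist": 0}
    - {"grip": 0, "delta_pos": [-0.0037, 0.0034, 0], "twist": 0}
    - {"grip": 0, "delta_pos": [-0.0073, 0.0068, 0], "twist": 0}
    - {"grip": 0, "delta_pos": [-0.0073, 0.0068, 0], "twist": 0}
    - {"grip": 0, "delta_pos": [-0.0073, 0.0068, 0], "twist": 0}
    - {"grip": 0, "delta_pos": [0, 0, 0], "twist": 0}

```text
clock: 6.73
position: [0.5886, 0.2849, 0.0986]
ee_rot: [0.657, 0.262, 0.658, -0.26]
contact_force: [-1.0, -0.7, -0.4]
width: -0.0
```

step_arm:
  increments:
    - {"grip": 0, "delta_pos": [-0.0073, 0.0068, 0], "twist": 0}
    - {"grip": 0, "delta_pos": [-0.0073, 0.0068, 0], "twist": 0}

```text
clock: 6.9
position: [0.5765, 0.2963, 0.098]
ee_rot: [0.658, 0.262, 0.656, -0.261]
contact_force: [2.2, -1.6, 3.4]
width: -0.0001
```

```bash
python3 st.py
python3 - <<'E'
from rig import manip
import cv2,numpy as np
cv2.imwrite("pics/w5.png",manip.get_image("wrist")["img"][:,:,::-1])
E
```

```text
6.9 [0.5765 0.2963 0.098 ] w -0.0001 yaw 46.61 F [ 2.2139 -1.6278  3.4237] M [-0.4089 -0.4236 -0.0179] q6 -0.44463212990161605
M.n 0.23286344816590898
```

View pics/w5.png

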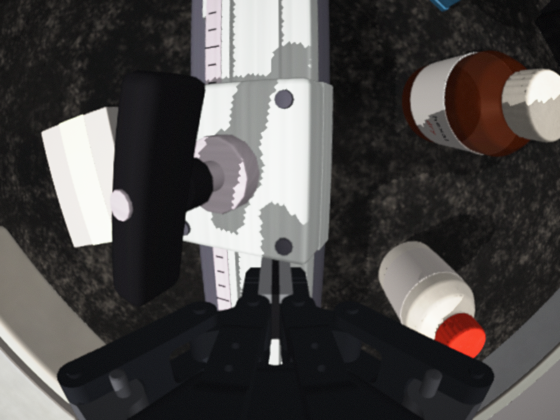

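The fingers touch the carriage's right face at (275,260) with about 3 N, and it is moving. By my geometry about 64 mm remain.

step_arm:
  increments:
    - {"grip": 0, "delta_pos": [-0.0073, 0.0068, 0], "twist": 0}
    - {"grip": 0, "delta_pos": [-0.0073, 0.0068, 0], "twist": 0}
    - {"grip": 0, "delta_pos": [-0.0073, 0.0068, 0], "twist": 0}
    - {"grip": 0, "delta_pos": [-0.0073, 0.0068, 0], "twist": 0}
    - {"grip": 0, "delta_pos": [-0.0073, 0.0068, 0], "twist": 0}
    - {"grip": 0, "delta_pos": [-0.0037, 0.0034, 0], "twist": 0}
    - {"grip": 0, "delta_pos": [0, 0, 0], "twist": 0}

```text
clock: 7.53
position: [0.5333, 0.3353, 0.097]
ee_rot: [0.656, 0.261, 0.658, -0.261]
contact_force: [-0.1, -0.5, 0.3]
width: -0.0002
```

```bash
python3 st.py
```

```text
7.53 [0.5333 0.3353 0.097 ] w -0.0002 yaw 46.69 F [-0.138  -0.4873  0.3259] M [ 0.039   0.0517 -0.0046] q6 -0.3662476207006572
M.n -0.031396025089685684
```

step_arm:
  increments:
    - {"grip": 0, "delta_pos": [-0.0022, 0.002, 0], "twist": 0}
    - {"grip": 0, "delta_pos": [-0.0022, 0.002, 0], "twist": 0}
    - {"grip": 0, "delta_pos": [0, 0, 0], "twist": 0}

```text
clock: 7.78
position: [0.5305, 0.3378, 0.0968]
ee_rot: [0.657, 0.261, 0.657, -0.262]
contact_force: [0.0, -1.6, -0.5]
width: -0.0002
```

step_arm:
  increments:
    - {"grip": 0, "delta_pos": [-0.0015, 0.0014, 0], "twist": 0}
    - {"grip": 0, "delta_pos": [-0.0015, 0.0014, 0], "twist": 0}
    - {"grip": 0, "delta_pos": [0, 0, 0], "twist": 0}

```text
clock: 8.03
position: [0.5296, 0.3387, 0.0969]
ee_rot: [0.658, 0.26, 0.656, -0.262]
contact_force: [5.4, -6.1, -2.5]
width: -0.0
```

step_arm:
  increments:
    - {"grip": 0, "delta_pos": [-0.0015, 0.0014, 0], "twist": 0}
    - {"grip": 0, "delta_pos": [0, 0, 0], "twist": 0}

```text
clock: 8.2
position: [0.5296, 0.3387, 0.097]
ee_rot: [0.66, 0.26, 0.655, -0.262]
contact_force: [7.1, -9.1, -2.2]
width: 0.0001
```

Force rises to 11.5 N with no motion, and the geometry puts the carriage centre at +79.4 mm of 80, so it is at the left stop. I retreat, lift, and move over the handle's right end, opening the fingers.

step_arm:
  increments:
    - {"grip": 0, "delta_pos": [0.006, -0.0055, 0], "twist": 0}
    - {"grip": 0, "delta_pos": [0, 0, 0.04], "twist": 0}
    - {"grip": 0, "delta_pos": [0, 0, 0.04], "twist": 0}
    - {"grip": 0.42, "delta_pos": [0, 0, 0.036], "twist": 0}
    - {"grip": 0.42, "delta_pos": [-0.0184, -0.0043, 0], "twist": -5.5}
    - {"grip": 0.42, "delta_pos": [-0.0184, -0.0043, 0], "twist": -5.5}
    - {"grip": 0.42, "delta_pos": [-0.0183, -0.0043, 0], "twist": -5.5}
    - {"grip": 0.42, "delta_pos": [0, 0, 0], "twist": 0}

```text
clock: 8.87
position: [0.4732, 0.3233, 0.2137]
ee_rot: [0.611, 0.353, 0.614, -0.354]
contact_force: [-0.6, -0.2, 0.5]
width: 0.0358
```

```bash
python3 st.py
cat > wp.py <<'E'
from rig import manip
from arc import *
from scipy.spatial.transform import Rotation as Ro
import sys
s=manip.get_state();d=manip.get_image("wrist")
w,x,y,z=s["ee_rot"];R=Ro.from_quat([x,y,z,w]).as_matrix();M=d["mount"]
def pr(P):
    q=M[:3,:3].T@(R.T@(np.array(P)-s["position"])-M[:3,3]);t=np.arctan2(np.hypot(q[0],q[1]),q[2]);f=d["fx"]*t/np.hypot(q[0],q[1]);return np.array([d["cx"]+f*q[0],d["cy"]+f*q[1]])
im=d["img"][:,:,::-1].copy()
C2=C+ys*.119;n=np.cross(xs,ys);c2=C2-.047*n
th=float(sys.argv[2]);u=np.cos(th)*xs+np.sin(th)*ys
dot=lambda P,col:cv2.circle(im,tuple(int(v) for v in pr(P).round()),3,col,-1)
for r in(-.04,0,.04): dot(C2+.013*n+r*u,(0,255,0))
for a in(-1,1):
    for b in(-1,1): dot(c2+xs*a*.028+ys*b*.031,(0,0,255))
cv2.imwrite(sys.argv[1],im)
E
python3 wp.py pics/w6.png 1.25
```

```text
8.87 [0.4732 0.3233 0.2137] w 0.0358 yaw 30.02 F [-0.6139 -0.1879  0.4539] M [ 0.0026  0.0018 -0.0223] q6 -0.04842876420114537
M.n -0.021464570865007606
```

View pics/w6.png

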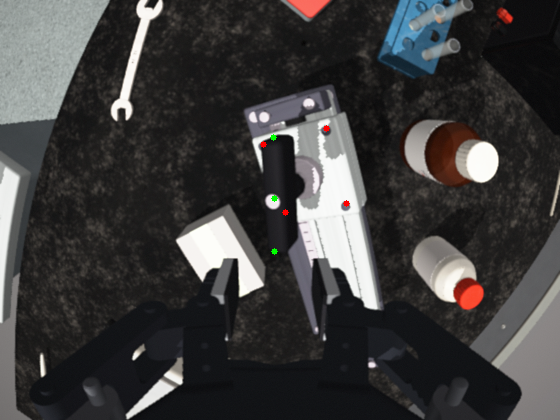

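The predicted screw points (red) fall on the carriage screws at (326,129) and (346,204), which confirms the carriage is at the stop. The bar runs (277,140) to (283,247), about 1.3 rad. I descend astride its right end.

step_arm:
  increments:
    - {"grip": 0.42, "delta_pos": [0.006, -0.001, -0.03], "twist": 2}
    - {"grip": 0.42, "delta_pos": [0, 0, -0.03], "twist": 0}
    - {"grip": 0.42, "delta_pos": [0, 0, -0.02], "twist": 0}
    - {"grip": 0.42, "delta_pos": [0, 0, -0.015], "twist": 0}
    - {"grip": 0.42, "delta_pos": [0, 0, 0], "twist": 0}

```text
clock: 9.33
position: [0.4821, 0.3219, 0.1144]
ee_rot: [0.617, 0.34, 0.621, -0.344]
contact_force: [-0.5, 1.3, -0.4]
width: 0.036
```

```bash
python3 st.py
python3 - <<'E'
from rig import manip
from arc import *
s=manip.get_state();p0=s["position"];w,x,y,z=s["ee_rot"];y0=np.degrees(np.arctan2(1-2*(x*x+z*z),2*(x*y-w*z)))
path([1.25]+list(np.arange(1.15,-.06,-.1)),-.027,.010,p0,y0-180,p0[2],C+ys*.119)
E
```

```text
9.33 [0.4821 0.3219 0.1144] w 0.036 yaw 32.17 F [-0.5491  1.2603 -0.3503] M [ 0.029  -0.0118  0.0595] q6 -0.0937054292604124
M.n 0.04919182420590306
1.25 p [0.47   0.3175 0.1144] yaw -149.8 d [-0.0121 -0.0044  0.    ] -2.0
1.15 p [0.4673 0.3174 0.1144] yaw -155.2 d [-0.0027 -0.0001  0.    ] -5.3
1.05 p [0.4646 0.3175 0.1144] yaw -160.5 d [-0.0028  0.0002  0.    ] -5.4
0.95 p [0.4618 0.318  0.1144] yaw -166.0 d [-0.0028  0.0004  0.    ] -5.5
0.85 p [0.4591 0.3187 0.1144] yaw -171.6 d [-0.0027  0.0007  0.    ] -5.6
0.75 p [0.4564 0.3196 0.1144] yaw -177.3 d [-0.0027  0.001   0.    ] -5.7
0.65 p [0.4539 0.3208 0.1144] yaw -183.1 d [-0.0026  0.0012  0.    ] -5.8
0.55 p [0.4514 0.3223 0.1144] yaw -189.0 d [-0.0025  0.0014  0.    ] -5.9
0.45 p [0.449  0.3239 0.1144] yaw -195.0 d [-0.0023  0.0017  0.    ] -6.0
0.35 p [0.4469 0.3258 0.1144] yaw -201.1 d [-0.0022  0.0019  0.    ] -6.1
0.25 p [0.4449 0.3279 0.1144] yaw -207.3 d [-0.002   0.0021  0.    ] -6.2
0.15 p [0.4431 0.3301 0.1144] yaw -213.6 d [-0.0018  0.0022  0.    ] -6.3
0.05 p [0.4415 0.3325 0.1144] yaw -219.9 d [-0.0016  0.0024  0.    ] -6.3
-0.05 p [0.4401 0.335  0.1144] yaw -226.2 d [-0.0014  0.0025  0.    ] -6.3
```

step_arm:
  increments:
    - {"grip": 0.42, "delta_pos": [-0.006, -0.0022, 0], "twist": -1}
    - {"grip": 0.42, "delta_pos": [-0.006, -0.0022, 0], "twist": -1}
    - {"grip": 0.42, "delta_pos": [-0.0027, -0.0001, 0], "twist": -5.3}
    - {"grip": 0.42, "delta_pos": [-0.0028, 0.0002, 0], "twist": -5.4}
    - {"grip": 0.42, "delta_pos": [-0.0028, 0.0004, 0], "twist": -5.5}
    - {"grip": 0.42, "delta_pos": [-0.0027, 0.0007, 0], "twist": -5.6}
    - {"grip": 0.42, "delta_pos": [-0.0027, 0.001, 0], "twist": -5.7}
    - {"grip": 0.42, "delta_pos": [0, 0, 0], "twist": 0}

```text
clock: 10.0
position: [0.4598, 0.3211, 0.1203]
ee_rot: [0.512, 0.491, 0.51, -0.487]
contact_force: [3.9, 0.2, -2.1]
width: 0.0358
```

step_arm:
  increments:
    - {"grip": 0.42, "delta_pos": [-0.0026, 0.0012, 0], "twist": -5.8}
    - {"grip": 0.42, "delta_pos": [-0.0025, 0.0014, 0], "twist": -5.9}
    - {"grip": 0.42, "delta_pos": [-0.0023, 0.0017, 0], "twist": -6}
    - {"grip": 0.42, "delta_pos": [-0.0022, 0.0019, 0], "twist": -6.1}
    - {"grip": 0.42, "delta_pos": [-0.002, 0.0021, 0], "twist": -6.2}
    - {"grip": 0.42, "delta_pos": [0, 0, 0], "twist": 0}

```text
clock: 10.5
position: [0.4474, 0.3289, 0.1195]
ee_rot: [0.368, 0.605, 0.367, -0.603]
contact_force: [3.3, -0.8, -1.1]
width: 0.0359
```

```bash
python3 st.py
```

```text
10.5 [0.4474 0.3289 0.1195] w 0.0359 yaw -27.32 F [ 3.3393 -0.7696 -1.1274] M [-0.1588 -0.5383  0.0052] q6 0.9867066570956623
M.n 0.21692739690684332
```

step_arm:
  increments:
    - {"grip": 0.42, "delta_pos": [-0.0018, 0.0022, 0], "twist": -6.3}
    - {"grip": 0.42, "delta_pos": [-0.0016, 0.0024, 0], "twist": -6.3}
    - {"grip": 0.42, "delta_pos": [-0.0015, 0.0014, 0], "twist": -3.2}
    - {"grip": 0.42, "delta_pos": [0, 0, 0], "twist": 0}

```text
clock: 10.83
position: [0.4421, 0.3347, 0.1192]
ee_rot: [0.282, 0.649, 0.282, -0.648]
contact_force: [2.7, -1.9, -0.7]
width: 0.0361
```

step_arm:
  increments:
    - {"grip": 0.42, "delta_pos": [-0.0015, 0.0014, 0], "twist": 0}
    - {"grip": 0.42, "delta_pos": [0, 0, 0], "twist": 0}

```text
clock: 11.0
position: [0.4413, 0.3349, 0.119]
ee_rot: [0.284, 0.649, 0.282, -0.647]
contact_force: [5.1, -4.1, -0.4]
width: 0.036
```

step_arm:
  increments:
    - {"grip": 0.42, "delta_pos": [-0.0015, 0.0014, 0], "twist": 0}
    - {"grip": 0.42, "delta_pos": [0, 0, 0], "twist": 0}

```text
clock: 11.17
position: [0.441, 0.3351, 0.119]
ee_rot: [0.285, 0.649, 0.281, -0.647]
contact_force: [8.2, -8.3, 0.0]
width: 0.0358
```

```bash
python3 st.py;python3 wp.py pics/w7.png 0
```

```text
11.17 [0.441  0.3351 0.119 ] w 0.0358 yaw -42.84 F [ 8.1993 -8.318   0.0471] M [-1.1626 -1.2097 -0.0544] q6 1.2795741086259547
M.n 0.6605258420543197
```

View pics/w7.png

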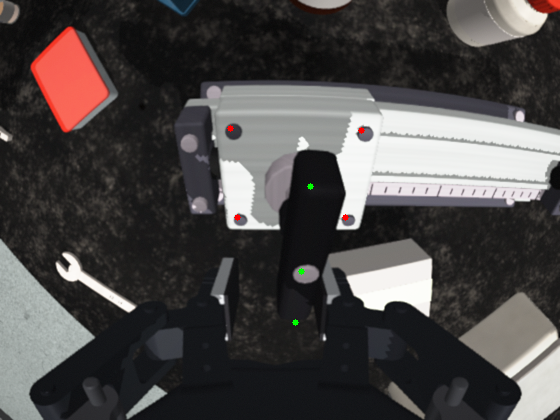

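The bar lies close to the θ=0 points (green), and the screw marks still match the carriage at the stop. Force rises without motion, so the clamp is tight. One last nudge, then I back off to the middle and lift clear.

step_arm:
  increments:
    - {"grip": 0.42, "delta_pos": [-0.001, 0.001, 0], "twist": 0}
    - {"grip": 0.42, "delta_pos": [0, 0, 0], "twist": 0}

```text
clock: 11.38
position: [0.4409, 0.3353, 0.119]
ee_rot: [0.286, 0.649, 0.28, -0.647]
contact_force: [10.5, -10.8, -1.6]
width: 0.0361
```

step_arm:
  increments:
    - {"grip": 0.42, "delta_pos": [0.005, -0.0047, 0], "twist": 0}
    - {"grip": 0.6, "delta_pos": [0.005, -0.0047, 0], "twist": 0}
    - {"grip": 0.6, "delta_pos": [0, 0, 0], "twist": 0}
    - {"grip": 0.6, "delta_pos": [0, 0, 0.03], "twist": 0}
    - {"grip": 0.6, "delta_pos": [0, 0, 0.04], "twist": 0}
    - {"grip": 0.6, "delta_pos": [0, 0, 0.04], "twist": 0}
    - {"grip": 0.6, "delta_pos": [-0.02, -0.02, 0.02], "twist": 0}
    - {"grip": 0.6, "delta_pos": [0, 0, 0], "twist": 0}

```text
clock: 12.05
position: [0.4261, 0.3086, 0.2539]
ee_rot: [0.281, 0.651, 0.282, -0.647]
contact_force: [0.1, 0.7, 0.8]
width: 0.051
```

```bash
python3 st.py;python3 wp.py pics/w8.png 0
```

```text
12.05 [0.4261 0.3086 0.2539] w 0.051 yaw -43.06 F [0.0655 0.654  0.7587] M [-0.02    0.0146  0.0119] q6 1.2456820214951976
M.n 0.012022474427290568
```

View pics/w8.png

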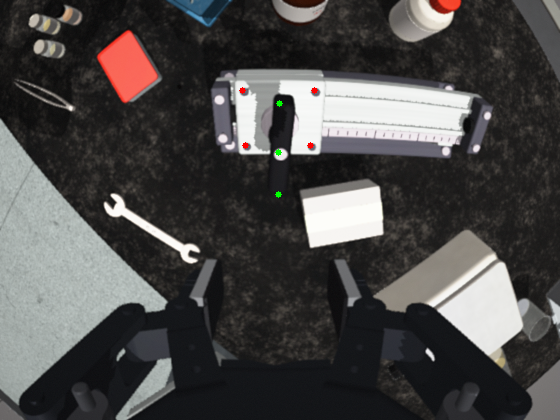

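The bar, from (284,97) to (277,197), lies within about 0.05 rad of its tight direction. The screw marks coincide with the carriage against the left stop, and the bottles and carton are in place.

```bash
python3 -c "
from rig import manip
print(manip.sign_off())"
```

```text
the job is handed in; nothing more can be done
None
```

The job is done and handed in at about 12 s of the 45 s allowed; the sign-off gave no verdict.

- **Thread:** I gripped the handle and turned it. It gave anticlockwise, so the thread is right-hand. I swept it round to about 1.3 rad, close to the 1.35 rad stop.
- **Carriage:** I pushed the carriage left with closed fingers until the force rose to about 11.5 N with no further motion. My geometry put it within about 1 mm of the left end stop.
- **Clamp:** I swept the handle back and pressed it until it stopped moving at about 15 N. That is roughly 0.4 N m, a little under the 0.5 N m it takes to break it loose.

**Last checks:**
- In the final wrist picture the carriage screws lie on the positions predicted for the end stop.
- The handle is within about 0.05 rad of its tight direction.
- The robot is clear, with force readings near zero.
- The bottles and carton look untouched, but I checked them only by eye.

**One disagreement:** the carriage had already moved about 6 mm left by the time the handle was unscrewed, so it started its slide from there.

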